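Stand the tall bottle under the code reader

ROBOT

A 6-joint arm with a two-finger parallel gripper is mounted at the origin on the work surface. World frame = base frame: x ahead of the robot, y to its left, z up, the work surface at z = 0. Lengths are in m, angles in degrees, forces in N, time in s.
With the tool pointing down it reaches from about 0.3 to 0.75 m from the base axis. Payload 8.5 kg.
Tool frame: the origin (TCP) lies at the very end of the fingers, on their centre line; the grasp point (between the pads) lies 19 mm behind it; x points along the fingers, y is the direction in which the jaws open and shut, and the axes are right-handed (so a half turn about x gives the same grasp; the last joint's range is limited). The gripper opens to 85 mm and grips with 20 to 120 N. Pads are 22 mm wide; open, the fingers measure 114 mm over their backs; the gripper's body (76 mm by 85 mm) begins 54 mm behind the grasp point. The pads swing forward as they close: fully open they stand 13 mm farther back than shut.
Start: joints at [-81.377, 21.807, 74.336, -0, 83.858, -12.336], TCP at [0.197, -0.514, 0.231] pointing down, gripper open.
Joint ranges: [-178.18, 178.18], [-50.72, 133.34], [12.68, 142.11], [-81.47, 261.47], [9.98, 163.14], [-165.26, 165.26]. Speed limits (degrees/s): [136.94, 136.94, 180, 180, 180, 180].

INTERFACE

Orientations are given as a 3x3 rotation matrix whose columns are the frame's x, y, z axes.
In Python, from rig import sensors, cams, env gives the robot as it stands.
- The arm moves only by the shell command python3 -m crank 'ROWS' [FORCE]. ROWS is a JSON object of lists of equal length, an entry for each row: "hand": the closure in counts, from 0 (fully open) to 255 (shut); "translation": the shift along the tool's x, y, z in m, a list of three; "dr": the turn, a rotation vector about the tool's x, y, z in rad, a list of three. A call has 1 to 5 rows; each row is the pose to reach, as a shift and turn from the pose commanded when the call began, along the tool's axes at that moment; what a row does not reach only later rows make up. A row lasts 1/10 s, in which the tool goes at most 50 mm and 8.59 degrees, less where a joint would pass 70% of its speed; a pose out of reach is approached as far as the arm can. A call with a gripper value outside its range is refused whole. The fingers move at their own pace and stop on an object; FORCE is the grip in N (left out, the last holds). Time passes only in rows, so rows that repeat a pose let the fingers close. It gives the time, the measured TCP pose, the force and the opening at its end, in the units of the state.
- sensors.observe(): the state, without advancing time (a new reading comes with each control period).
- cams.get_image(name): name is "scene" or "top" or "wrist"; returns (picture, depth): 480x640x3 uint8, blue, green, red; 480x640 float32, m along the optical axis (not along the pixel's ray), 0 where there is no reading.
- cams.calibration(name): a dict with "vertical_fov" (degrees; the focal length in pixels is half the picture's height over the tangent of half this angle, whatever the lens; pixels are square), "cx", "cy" (the principal point, pixels), "extrinsics" (4x4, takes a point from camera to world coordinates). Camera axes: x right, y down, z forward; pixel columns grow to the right and rows downward; lengths in m; the calibration is good to about 2 mm. The wrist camera is an equidistant fisheye: a pixel r from the principal point sees the ray r / f radians off the axis. A picture is of the moment at which its call begins: read the wrist's pose just before it. calibration takes no time and is no camera call; for the wrist camera it gives the pose at the moment of the call.
- env.close_job(): hands the job in, once; it reports no verdict.
The state is a dict: "time_s": time; "q": joint angles; "qvel": joint speeds; "joint_efforts": joint torques, N m; "position": TCP position; "tool_rot": TCP orientation; "ft_force": force on the tool from outside, world axes, zero at the start; "wrist_torque": the same for the moment, N m; "grip_width": finger opening in m.
Only numpy, scipy, OpenCV 4.12 (cv2) and the standard library are available. Lean on these libraries where they do the work, as an engineer would, in place of code of your own. Each camera call takes 0.05 s, during which the arm holds its last target. There are 200 camera calls.

TASK

Take the tall bottle out of the leaning rack and stand it upright in the middle of the reading station's lift platform, right under the camera. Lower it gently until it rests on the platform before you let go, leave it standing there, do not touch the camera or its post, and leave the short bottle and the other things on the bench where they are.

Things in the scene. Friction and masses are not known exactly. Their poses are not given: they have to be found in the camera images.
- tall_bottle: White plastic bottle, grey cap, paper band, 120 mm tall; round body 48 mm across up to 85 mm above the foot, shoulder, 30 mm wide cap. 0.14 to 0.28 kg, mass centre about 50 mm up. Origin: centre of its underside; z runs to the cap. It starts in one of the rack's lanes, its axis 40 degrees (0.70 rad) from vertical, cap end towards the rack's +x, origin 78 mm above the table. Bears a 60 N grip.
- short_bottle: The other bottle, of the same make but 85 mm tall (48 mm across up to 50 mm above the foot), in the other lane. Origin and z as for the tall one. Leave it alone.
- rack: Fixed aluminium rack, two lanes at y = -50 and +50 mm. Origin: on the table under its middle; x is level, the way the cap ends lean. Base plate 12 mm thick, x = -65 to 105 mm, 250 mm along y. Each bottle lies on two rods, its foot on a ledge; the lane frames are at most 36 mm wide, narrower than the bottle, so fingers pass on both sides.
- tall_grip (a point): A point on the tall bottle's axis, 77 mm above its foot: a good place to grip, fingers closing along the rack's y, tool straight down. If the bottle is turned upright in that grip, the tool leans 40 degrees with the gripper's body towards the robot.
- station: Fixed reading station. Base 12 mm thick, x = -70 to 70, y = -80 to 220 mm; dark flat lift platform 110 x 110 mm on a column over the origin; post 40 mm square, 470 mm high, at x = 30, y = 165 mm with an arm (underside 430 mm up) to the camera. Origin: on the table under the platform's centre; x points away from the robot, give or take 25 degrees.
- platform_axis (a point): The point on the table directly below the platform's centre. The height of the platform's top was left anywhere from 50 to 100 mm above the table: it is not reported, and must be felt for (or seen). The platform stays put when pressed.
- camera: The station's code-reading camera, 64 x 74 mm, fixed over the platform's centre and looking down. Origin: centre of its underside, 335 mm above the table; it is too low for a gripper pointing straight down to work beneath it, but from the robot's side (the station's -x) the space under it is free. Must not be touched.
- label_roll: Loose roll of paper labels, 90 mm across, 35 mm high, lying flat. Origin: centre of its underside. Leave it alone.
- ribbon_core: Loose cardboard tube, 48 mm across, 60 mm high, standing. Origin: centre of its underside. Leave it alone.
- screwdriver: Loose screwdriver lying on the table at the right. Leave it alone.
- scanner: Loose hand-held code scanner, about 180 x 70 x 40 mm, on the left. Leave it alone.
- parts_bin: Loose clear open bin 120 x 160 x 70 mm at the far right. Origin: centre of its underside. Leave it alone.
- reel: Loose grey reel, a flat disc 140 mm across and 14 mm thick, at the far right. Leave it alone.

How it is judged (in metres and radians):
On the way:
1. the tall bottle, still held by the fingers, is set down upright on the platform under the camera (contact force between tall_bottle and station above 0.5 N and contact force between tall_bottle and the fingers above 0.5 N and angle between tall_bottle's own z axis and vertical below 0.25 rad and horizontal distance between tall_bottle and platform_axis below 0.025 m), for 0.1 s.
At the end, for the whole second after the job is handed in: The tall bottle stands released and at rest on the station's platform, upright within 0.05 rad, its foot's centre within 15 mm of the platform's centre (horizontal distance between tall_bottle and platform_axis below 0.015 m and angle between tall_bottle's own z axis and vertical below 0.05 rad and height (world z) of tall_bottle above 0.04 m and contact force between tall_bottle and station above 0.5 N and contact force between tall_bottle and the fingers below 0.05 N and linear speed of tall_bottle below 0.01 m/s); the robot touches nothing.
It fails at once if the bottle is pressed or dropped onto the platform with more than 60 N (contact force between tall_bottle and station above 60 N).
It fails at once if the camera is touched (more than 1 N) (contact force between camera and anything else above 1 N).
It fails at once if the robot itself pushes on the station with more than 5 N (contact force between station and the arm above 5 N or contact force between station and the fingers above 5 N).
It fails at once if the short bottle is moved by more than 15 mm (distance of short_bottle from where it was at the start of the episode above 0.015 m).
It fails at once if another thing on the bench is moved by more than 20 mm (distance of any of label_roll, ribbon_core, screwdriver, scanner, parts_bin, reel from where it was at the start of the episode above 0.02 m).
It also fails if it takes over 46 s, if anything falls off the work surface, if the arm or the gripper's body presses on something with over 40 N, if the wrist force passes 120 N, or if a joint passes its speed limit or range.

## Working session

There is one attempt and no reset: what is moved stays moved. The work goes in short steps, Python scripts to look and compute and a shell command to move; the robot and the scene stay as the last step left them, time stands still between calls to the robot, and variables do not carry over. Pictures are saved under pics/ and viewed, about 8 in all and at most 12, crops included, and the job is handed in when it is done.

```bash
ls; mkdir -p pics; python3 - <<'E'
from rig import sensors,cams
import cv2,numpy as np
s=sensors.observe();print({k:np.round(v,3).tolist() for k,v in s.items()})
for n in("scene","top"):
    im,d=cams.get_image(n);c=cams.calibration(n);cv2.imwrite(f"pics/{n}0.png",im);np.save(f"pics/{n}0.npy",d)
    print(n,c["vertical_fov"],c["cx"],c["cy"],np.round(c["extrinsics"],4).tolist(),d.min(),d.max(),(d==0).mean())
E
```

```text
pics
{'time_s': 0.0, 'q': [-81.377, 21.842, 74.384, 0.0, 83.859, -12.337], 'qvel': [-0.016, -0.036, 0.006, -0.071, 0.072, -0.005], 'joint_efforts': [0.001, -44.846, -23.128, -0.0, 0.005, -0.0], 'position': [0.197, -0.513, 0.231], 'tool_rot': [[-0.0, 0.358, -0.934], [0.001, -0.934, -0.358], [-1.0, -0.001, -0.0]], 'ft_force': [-0.239, 0.29, 0.346], 'wrist_torque': [0.049, -0.023, -0.003], 'grip_width': 0.086}
scene 52.506236698289705 318.6473487291269 239.55762326674642 [[-0.7489, 0.4734, -0.4637, 1.0445], [0.6627, 0.5309, -0.5282, 0.5457], [-0.0039, -0.7029, -0.7113, 1.0313], [0.0, 0.0, 0.0, 1.0]] 0.0 3.0364845 0.003912760416666667
top 49.254888638864486 329.7974683123878 235.5632562006923 [[0.0188, -0.9825, 0.1852, 0.3069], [-0.9998, -0.0205, -0.0076, -0.0434], [0.0113, -0.185, -0.9827, 1.413], [0.0, 0.0, 0.0, 1.0]] 0.0 2.3215027 0.00396484375
```

View pics/scene0.png

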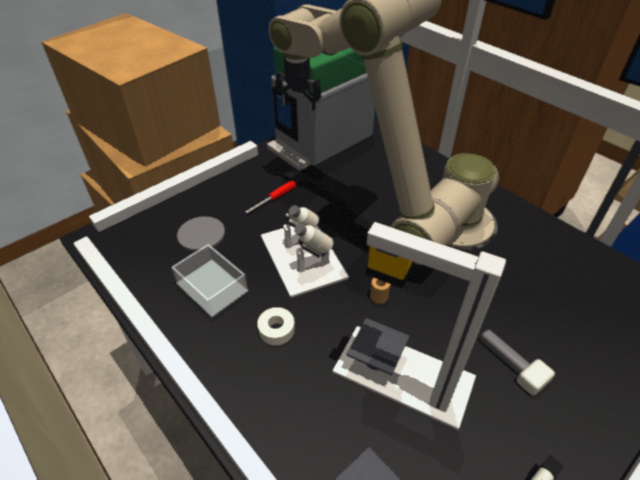

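View pics/top0.png

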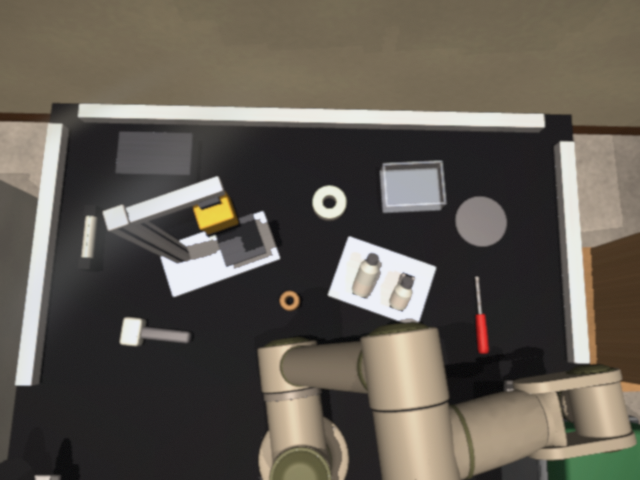

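The scene view (overview only) shows the rack at about (303,250) and the station platform at (378,345). In the top view the tall bottle is at (367,275) and the short one at (402,291), with the rack plate around (383,280). The station base runs from (165,275) to (278,240), with the dark platform at about (245,240) and the yellow camera at (215,213). Next I'll measure these with depth.

```bash
cat > h.py <<'E'
import numpy as np,cv2
from rig import sensors,cams
def cloud(d,c):
    h,w=d.shape;f=h/2/np.tan(np.radians(c["vertical_fov"]/2));v,u=np.mgrid[:h,:w]
    p=np.stack([(u-c["cx"])/f*d,(v-c["cy"])/f*d,d],-1);E=c["extrinsics"]
    return p@np.array(E)[:3,:3].T+np.array(E)[:3,3]
E
python3 - <<'E'
from h import *
for n in("top","scene"):
    im=cv2.imread(f"pics/{n}0.png");d=np.load(f"pics/{n}0.npy");P=cloud(d,cams.calibration(n))
    x,y,z=np.moveaxis(P,-1,0);ok=d>0
    g=ok&(abs(x-.5)<.3)&(abs(y)<.4)&(im.max(-1)<40);print(n,"table z",np.median(z[g]))
    w=(ok&(im.min(-1)>120)&(abs(z-.012)<.008)).astype(np.uint8)
    for a,(yy) in {"rack":(y<.0),"station":(y>.0)}.items():
        m=(w.astype(bool)&yy&(x>.2)&(x<.8)&(abs(y)<.45)).astype(np.uint8)
        k,l,st,_=cv2.connectedComponentsWithStats(m)
        pts=np.concatenate([P[l==i] for i in range(1,k) if st[i,4]>150])
        r=cv2.minAreaRect(pts[:,:2].astype(np.float32)*1000)
        print(a,len(pts),"z",np.median(pts[:,2]).round(4),np.round(r[0],1),np.round(r[1],1),round(r[2],1))
    # platform: dark, z 45..105 mm
    m=ok&(z>.04)&(z<.11)&(im.max(-1)<110)&(y>.05)&(y<.35)&(x>.3)&(x<.75)
    k,l,st,ce=cv2.connectedComponentsWithStats(m.astype(np.uint8))
    for i in range(1,k):
        if st[i,4]>150:
            q=P[l==i];h,e=np.histogram(q[:,2],30);t=e[h.argmax()];qq=q[abs(q[:,2]-t)<.005]
            r=cv2.minAreaRect(qq[:,:2].astype(np.float32)*1000)
            print("plat",st[i],np.median(qq[:,2]).round(4),np.round(r[0],1),np.round(r[1],1),round(r[2],1))
    hsv=cv2.cvtColor(im,cv2.COLOR_BGR2HSV);m=ok&(hsv[...,0]>15)&(hsv[...,0]<35)&(hsv[...,1]>120)&(z>.3)
    q=P[m];print("cam",len(q),q.min(0).round(3),q.max(0).round(3))
    # bottles above rack
    m=ok&(z>.03)&(z<.2)&(x>.3)&(x<.6)&(y<.0)&(y>-.3)
    k,l,st,ce=cv2.connectedComponentsWithStats(m.astype(np.uint8))
    for i in range(1,k):
        if st[i,4]>60:
            q=P[l==i];print("b",st[i],q.mean(0).round(3),q.min(0).round(3),q.max(0).round(3))
E
```

```text
top table z -0.00036804874280227384
rack 5845 z 0.011 [ 551.4 -269.7] [308.5 454.1] 62.0
station 3260 z 0.0118 [518.  246.8] [144.1 302.8] 21.1
plat [179 163  14  16 180] 0.0687 [732.3 335.4] [28.9 34.6] 88.4
plat [ 216  214   50   51 1506] 0.0816 [542.2 180.2] [110.6 109.5] 21.7
cam 1114 [ 0.265 -0.508  0.35 ] [0.583 0.218 0.487]
b [351 253  28  46 778] [ 0.449 -0.142  0.137] [ 0.399 -0.173  0.08 ] [ 0.502 -0.11   0.181]
b [389 272  26  40 662] [ 0.413 -0.233  0.12 ] [ 0.368 -0.266  0.039] [ 0.467 -0.205  0.153]
scene table z 0.0001574580106937784
rack 3568 z 0.0113 [ 560.3 -272.2] [312.4 446. ] 65.8
station 3946 z 0.0118 [520.5 243.6] [142.4 300.1] 21.3
plat [ 346  318   63   58 2091] 0.0816 [546.  178.7] [113.5 109.6] 21.3
plat [431 383  14  20 159] 0.0448 [534.4 335.2] [26.3  9.9] 68.5
plat [358 447  22  21 235] 0.0699 [735.1 335.4] [29.2 29.5] 1.8
cam 952 [-0.883 -0.503  0.31 ] [0.586 0.221 0.652]
b [ 283  205   51   63 1644] [ 0.455 -0.176  0.111] [ 0.376 -0.268  0.03 ] [ 0.507 -0.111  0.18 ]
```

```bash
cat >> h.py <<'E'
from scipy.spatial.transform import Rotation as R
def rot(yaw,lean):
    "tool axes: leaning forward by lean from straight down, heading yaw (deg)"
    c,s=np.cos(np.radians(yaw)),np.sin(np.radians(yaw));cl,sl=np.cos(np.radians(lean)),np.sin(np.radians(lean))
    x=np.array([c*sl,s*sl,-cl]);y=np.array([s,-c,0]);return np.stack([x,y,np.cross(x,y)],1)
def to(pos,Rt):
    s=sensors.observe();R0=np.array(s["tool_rot"]);p0=np.array(s["position"])
    print("translation",np.round(R0.T@(np.array(pos)-p0),4).tolist(),"dr",np.round(R.from_matrix(R0.T@Rt).as_rotvec(),4).tolist())
E
python3 - <<'E'
from h import *
for n in("top","scene"):
    im=cv2.imread(f"pics/{n}0.png");d=np.load(f"pics/{n}0.npy");P=cloud(d,cams.calibration(n))
    x,y,z=np.moveaxis(P,-1,0);ok=d>0
    m=ok&(im.min(-1)>90)&(abs(z-.012)<.008)&(np.hypot(x-.43,y+.19)<.19)
    k,l,st,_=cv2.connectedComponentsWithStats(m.astype(np.uint8))
    pts=P[l==1+st[1:,4].argmax()]
    r=cv2.minAreaRect(pts[:,:2].astype(np.float32)*1000);print(n,r)
    a=(r[2] if r[1][0]<r[1][1] else r[2]-90);  a=a-180 if a>90 else a
    a=np.radians(a);X=np.array([np.cos(a),np.sin(a)]);Y=np.array([-X[1],X[0]])
    o=np.array(r[0])/1000-.02*X;print("yaw",np.degrees(a),"origin",o)
    q=P[ok&(z>.03)&(z<.2)&(np.hypot(x-.43,y+.19)<.16)];L=np.c_[(q[:,:2]-o)@X,(q[:,:2]-o)@Y,q[:,2]]
    t=np.radians(40);ax=np.array([np.sin(t),0,np.cos(t)]);nn=np.array([-np.cos(t),0,np.sin(t)])
    for s in(1,-1):
        b=L[(abs(L[:,1]-.05*s)<.03)];print(s,"y",np.percentile(b[:,1],[1,50,99]).round(4),"top z",b[:,2].max())
        h=b@ax;w=b[(h>h.max()-.09)&(h<h.max()-.045)]
        # upper surface: n.p = c + sqrt(24^2-(y-y0)^2)
        y0=np.median(w[:,1])
        for yc in(y0,.05*s):
            v=w[abs(w[:,1]-yc)<.012];c=np.median(v@nn-np.sqrt(.024**2-(v[:,1]-yc)**2))
            hm=np.percentile(h,99)
            p0=c*nn+(hm-.12)*ax;x0=(c-.078*nn[2])/nn[0]
            print(" yc",yc.round(4),"c",c.round(4),"hmax",hm.round(4),"foot from cap",p0.round(4),"x0 from z=.078",x0.round(4))
            g=np.array([x0+.077*ax[0],yc,.078+.077*ax[2]]);print(" grip world",(o+g[0]*X+g[1]*Y).round(4),g[2].round(4))
E
```

```text
top ((450.4451904296875, -196.6641387939453), (256.1614990234375, 174.12599182128906), 71.59970092773438)
yaw -18.400299072265625 origin [ 0.4314677  -0.19035106]
1 y [0.028  0.0519 0.0744] top z 0.18056112722679107
 yc 0.0523 c 0.072 hmax 0.1622 foot from cap [-0.028   0.      0.0786] x0 from z=.078 -0.0285
 grip world [ 0.4679 -0.1474] 0.137Traceback (most recent call last):
  File "<stdin>", line 23, in <module>
AttributeError: 'float' object has no attribute 'round'
```

```bash
python3 - <<'E'
from h import *
for n in("top","scene"):
    im=cv2.imread(f"pics/{n}0.png");d=np.load(f"pics/{n}0.npy");P=cloud(d,cams.calibration(n))
    x,y,z=np.moveaxis(P,-1,0);ok=d>0
    m=ok&(im.min(-1)>90)&(abs(z-.012)<.008)&(np.hypot(x-.43,y+.19)<.19)
    k,l,st,_=cv2.connectedComponentsWithStats(m.astype(np.uint8))
    pts=P[l==1+st[1:,4].argmax()]
    r=cv2.minAreaRect(pts[:,:2].astype(np.float32)*1000);print(n,r)
    a=(r[2] if r[1][0]<r[1][1] else r[2]-90);a=np.radians(a);X=np.array([np.cos(a),np.sin(a)]);Y=np.array([-X[1],X[0]])
    o=np.array(r[0])/1000-.02*X;print("yaw",np.degrees(a),"origin",o)
    q=P[ok&(z>.03)&(z<.2)&(np.hypot(x-.43,y+.19)<.16)];L=np.c_[(q[:,:2]-o)@X,(q[:,:2]-o)@Y,q[:,2]]
    t=np.radians(40);ax=np.array([np.sin(t),0,np.cos(t)]);nn=np.array([-np.cos(t),0,np.sin(t)])
    b=L[abs(L[:,1]-.05)<.03];h=b@ax;w=b[(h>h.max()-.09)&(h<h.max()-.045)]
    yc=.05;v=w[abs(w[:,1]-yc)<.012];c=np.median(v@nn-np.sqrt(.024**2-(v[:,1]-yc)**2))
    p0=c*nn+(np.percentile(h,99)-.12)*ax;x0=(c-.078*nn[2])/nn[0];gx=x0+.077*ax[0]
    print("y range",np.percentile(w[:,1],[1,50,99]).round(4),"foot",p0.round(4),"x0",round(x0,4),"grip",(o+gx*X+yc*Y).round(4))
print(sensors.observe()["time_s"]); to([.468,-.148,.24],rot(-18.2,0))
E
```

```text
top ((450.4451904296875, -196.6641387939453), (256.1614990234375, 174.12599182128906), 71.59970092773438)
yaw -18.400299072265625 origin [ 0.4314677  -0.19035106]
y range [0.0282 0.0523 0.0746] foot [-0.028   0.      0.0786] x0 -0.0286 grip [ 0.4671 -0.1495]
scene ((453.06317138671875, -197.07504272460938), (254.22622680664062, 173.76304626464844), 71.45068359375)
yaw -18.54931640625 origin [ 0.43410217 -0.19071263]
y range [0.0352 0.0638 0.0747] foot [0.0172 0.     0.0415] x0 0.0478 grip [ 0.5423 -0.1743]
0.1
translation [-0.0088, -0.2441, -0.384] dr [0.6835, 0.0002, 0.0013]
```

```bash
python3 -m crank '{"hand":[0,0,0,0,0],"translation":[[-0.009,-0.244,-0.384],[-0.009,-0.244,-0.384],[-0.009,-0.244,-0.384],[-0.009,-0.244,-0.384],[-0.009,-0.244,-0.384]],"dr":[[0.684,0,0],[0.684,0,0],[0.684,0,0],[0.684,0,0],[0.684,0,0]]}' 55; python3 -c "
from h import *
to([.4685,-.1485,.24],rot(-18.4,0))"
```

```text
time_s: 0.6
position: [0.3407, -0.3197, 0.2359]
tool_rot: [[-0.0, -0.319, -0.948], [0.0, -0.948, 0.319], [-1.0, -0.0, 0.0]]
ft_force: [0.5, -0.6, 0.3]
grip_width: 0.0848
translation [-0.0041, -0.203, -0.0666] dr [-0.0032, 0.0003, 0.0003]
```

```bash
python3 -m crank '{"hand":[0,0],"translation":[[0,0,0],[0,0,0]],"dr":[[0,0,0],[0,0,0]]}'; python3 -c "
from h import *
to([.4685,-.1485,.24],rot(-18.4,0))"
```

```text
time_s: 0.8
position: [0.3405, -0.3205, 0.2361]
tool_rot: [[-0.0, -0.31, -0.951], [-0.0, -0.951, 0.31], [-1.0, 0.0, 0.0]]
ft_force: [0.5, -0.1, 0.7]
grip_width: 0.0854
translation [-0.004, -0.2032, -0.0684] dr [0.0062, 0.0002, -0.0002]
```

```bash
python3 -m crank '{"hand":[0,0,0,0,0],"translation":[[-0.004,-0.203,-0.068],[-0.004,-0.203,-0.068],[-0.004,-0.203,-0.068],[-0.004,-0.203,-0.068],[-0.004,-0.203,-0.068]],"dr":[[0.006,0,0],[0.006,0,0],[0.006,0,0],[0.006,0,0],[0.006,0,0]]}';  python3 -m crank '{"hand":[0,0],"translation":[[0,0,0],[0,0,0]],"dr":[[0,0,0],[0,0,0]]}'; python3 - <<'E'
from h import *
to([.4685,-.1485,.118],rot(-18.4,0))
im,d=cams.get_image("wrist");cv2.imwrite("pics/w1.png",im)
c=cams.calibration("wrist");print({k:np.round(v,3).tolist() for k,v in c.items()})
E
```

```text
time_s: 1.3
position: [0.4697, -0.1479, 0.2399]
tool_rot: [[0.0, -0.316, -0.949], [0.001, -0.949, 0.316], [-1.0, -0.001, 0.0]]
ft_force: [-0.6, -0.8, -0.8]
grip_width: 0.0854
time_s: 1.5
position: [0.4677, -0.1511, 0.2398]
tool_rot: [[-0.001, -0.319, -0.948], [-0.0, -0.948, 0.319], [-1.0, 0.0, 0.001]]
ft_force: [-0.5, -1.2, 0.2]
grip_width: 0.0853
translation [0.1218, -0.0028, 0.0] dr [-0.0039, 0.0007, -0.0004]
{'vertical_fov': 65.706, 'cx': 317.793, 'cy': 236.201, 'extrinsics': [[-0.321, -0.903, -0.285, 0.54], [-0.947, 0.306, 0.095, -0.175], [0.001, 0.301, -0.954, 0.382], [0.0, 0.0, 0.0, 1.0]]}
```

View pics/w1.png

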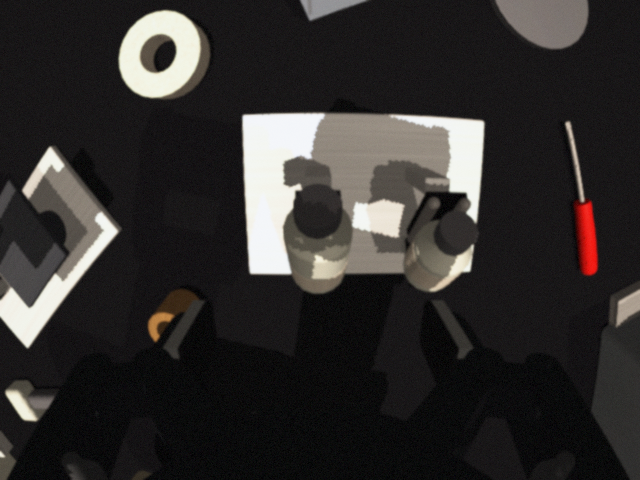

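```bash
python3 - <<'E'
from h import *
c=cams.calibration("wrist");E=np.array(c["extrinsics"])
s=sensors.observe();R1=np.array(s["tool_rot"]);o=R1.T@(E[:3,3]-np.array(s["position"]));print("cam in tool",o.round(4),"view dir in tool",(R1.T@E[:3,2]).round(3),"q",np.round(s["q"],1))
R0=np.array([[0,.358,-.934],[0,-.934,-.358],[-1,0,0]]);T0=np.array([.197,-.513,.231])
im=cv2.imread("pics/scene0.png");d=np.load("pics/scene0.npy");k=cams.calibration("scene");W=np.linalg.inv(k["extrinsics"])
f=240/np.tan(np.radians(k["vertical_fov"]/2))
pc=W[:3,:3]@(T0+R0@o)+W[:3,3];u,v=pc[:2]/pc[2]*f+[k["cx"],k["cy"]];print("wrist cam px",u,v,"depth",pc[2])
u,v=int(u),int(v);print(d[v-12:v+13:4,u-12:u+13:4].round(3))
# all points near the gripper in tool frame
P=cloud(d,k);L=(P-T0)@R0;m=(d>0)&(np.abs(L).max(-1)<.25)&(L[...,0]<.02)
Q=L[m]
for a in np.arange(-.24,.02,.02):
    q=Q[(Q[:,0]>=a)&(Q[:,0]<a+.02)]
    if len(q)>3: print(a.round(2),len(q),"y",np.percentile(q[:,1],[2,98]).round(3),"z",np.percentile(q[:,2],[2,98]).round(3))
cv2.imwrite("pics/grip0.png",cv2.resize(im[20:140,220:380],None,fx=4,fy=4))
E
```

```text
cam in tool [-0.142  -0.0006 -0.0762] view dir in tool [0.954 0.001 0.3  ] q [-31.8  15.5  82.3  -0.   82.1  76.9]
wrist cam px 283.5452270510764 79.29924898329773 depth 1.372891400874614
[[2.145 1.599 1.587 1.57  1.391 1.383 1.381]
 [2.162 1.614 1.468 1.58  1.399 1.388 1.392]
 [2.172 1.637 1.453 1.452 1.404 1.401 1.397]
 [1.642 1.471 1.46  1.612 1.445 1.443 1.433]
 [2.198 1.48  1.48  1.602 1.463 1.438 1.443]
 [2.203 1.487 1.486 1.602 1.464 1.464 1.455]
 [2.239 1.645 1.499 1.483 1.603 1.583 1.567]]
-0.24 288 y [-0.135  0.044] z [-0.083 -0.038]
-0.22 42 y [-0.031  0.03 ] z [-0.066 -0.038]
-0.2 103 y [-0.035  0.021] z [-0.041 -0.015]
-0.18 209 y [-0.037  0.027] z [-0.04   0.014]
-0.16 165 y [-0.038  0.028] z [-0.039  0.01 ]
-0.14 495 y [-0.077  0.139] z [-0.037  0.209]
-0.12 662 y [-0.088  0.146] z [-0.017  0.223]
-0.1 578 y [-0.093  0.146] z [-0.019  0.241]
-0.08 527 y [-0.095  0.149] z [-0.017  0.241]
-0.06 342 y [-0.097  0.15 ] z [-0.013  0.246]
-0.04 452 y [-0.101  0.162] z [-0.011  0.244]
-0.02 422 y [-0.106  0.16 ] z [-0.005  0.243]
-0.0 425 y [-0.107  0.156] z [0.048 0.242]
```

View pics/grip0.png

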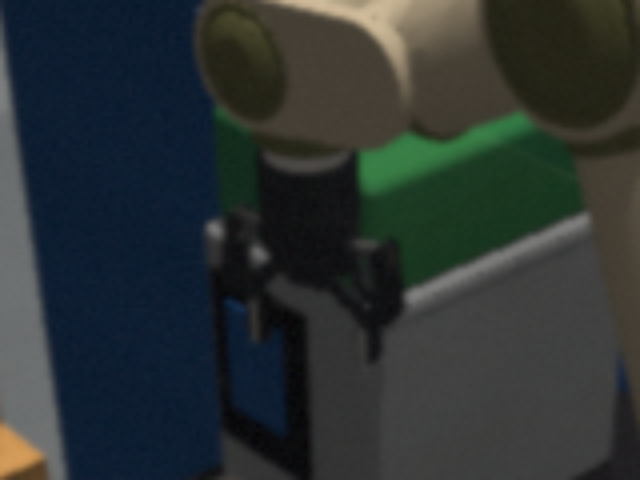

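The wrist view shows the tall bottle's cap at (318,208), midway between the fingers (about x=190 and 445). The short bottle is at (458,230). The crop shows no physical body where the wrist camera sits. So I'll descend and grip.

```bash
python3 -m crank '{"hand":[0,0,0,0,0],"translation":[[0.04,-0.002,0],[0.08,-0.002,0],[0.105,-0.002,0],[0.122,-0.002,0],[0.122,-0.002,0]],"dr":[[0,0,0],[0,0,0],[0,0,0],[0,0,0],[0,0,0]]}' 55
python3 -m crank '{"hand":[140,140,140,140,140],"translation":[[0,0,0],[0,0,0],[0,0,0],[0,0,0],[0,0,0]],"dr":[[0,0,0],[0,0,0],[0,0,0],[0,0,0],[0,0,0]]}' 55
```

```text
time_s: 2.05
position: [0.4673, -0.1488, 0.1163]
tool_rot: [[-0.004, -0.321, -0.947], [0.002, -0.947, 0.321], [-1.0, -0.001, 0.004]]
ft_force: [-0.5, -0.6, 0.8]
grip_width: 0.0856
time_s: 2.55
position: [0.4689, -0.1499, 0.1199]
tool_rot: [[0.001, -0.319, -0.948], [-0.005, -0.948, 0.319], [-1.0, 0.004, -0.003]]
ft_force: [-6.0, -8.6, 8.0]
grip_width: 0.046
```

```bash
python3 -m crank '{"hand":[220,220,220,220],"translation":[[0,0,0],[0,0,0],[0,0,0],[0,0,0]],"dr":[[0,0,0],[0,0,0],[0,0,0],[0,0,0]]}' 55
python3 -m crank '{"hand":[220,220,220,220,220],"translation":[[-0.01,0,0],[-0.03,0,0],[-0.06,0,0],[-0.1,0,0],[-0.1,0,0]],"dr":[[0,0,0],[0,0,0],[0,0,0],[0,0,0],[0,0,0]]}'
python3 - <<'E'
from h import *
im,d=cams.get_image("wrist");cv2.imwrite("pics/w2.png",im)
im,d=cams.get_image("scene");k=cams.calibration("scene");P=cloud(d,k)
s=sensors.observe();g=np.array(s["position"])+[0,0,.019]
u=R.from_euler('z',-18.4,degrees=True).as_matrix();L=(P-g)@u
m=(d>0)&(abs(L[...,1])<.022)&(abs(L[...,0])<.1)&(abs(L[...,2])<.1)
q=L[m];print(len(q),np.round(s["ft_force"],1),s["grip_width"],q.min(0),q.max(0))
cv2.imwrite("pics/s2.png",np.hstack([cv2.resize(im[100:300,200:420],None,fx=2,fy=2),cv2.resize(cv2.imread("pics/w2.png"),(533,400))])[:, :800])
E
```

```text
time_s: 2.95
position: [0.4689, -0.1499, 0.1199]
tool_rot: [[0.001, -0.319, -0.948], [-0.005, -0.948, 0.319], [-1.0, 0.004, -0.003]]
ft_force: [-7.1, -8.5, 7.3]
grip_width: 0.0468
time_s: 3.45
position: [0.4705, -0.1485, 0.2234]
tool_rot: [[0.009, -0.318, -0.948], [-0.005, -0.948, 0.318], [-1.0, 0.002, -0.01]]
ft_force: [0.8, -0.6, -2.6]
grip_width: 0.0464
534 [ 0.   0.1 -3.3] 0.04613658179338428 [-0.06585421 -0.02198188 -0.06869601] [0.04055114 0.02197996 0.09671865]
```

View pics/s2.png

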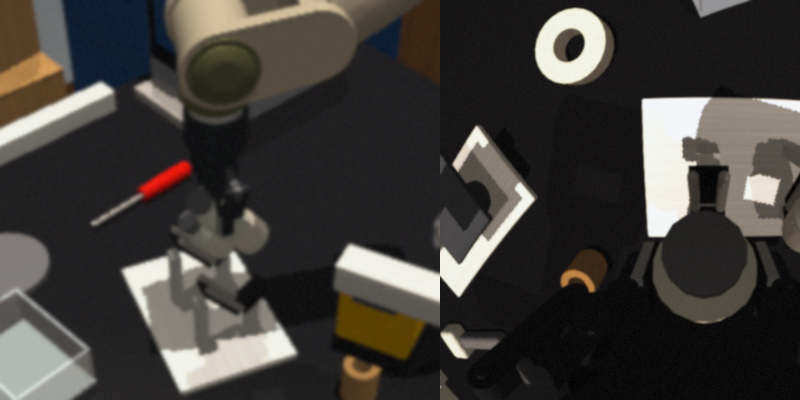

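```bash
cat >> h.py <<'E'
C=np.array([.544,.1795]);SX=np.array([np.cos(np.radians(21.3)),np.sin(np.radians(21.3))])
def place(dx,foot,yaw=21.3,lean=40,dy=0):
    "tool target with the bottle's grip point dx along station x from the platform centre, foot height foot"
    Rt=rot(yaw,lean);g=np.r_[C+dx*SX+dy*np.array([-SX[1],SX[0]]),foot+.077];to(g+.019*Rt[:,0],Rt)
E
python3 -c "
from h import *
place(-.14,.14)"
```

```text
translation [0.016, -0.2521, 0.131] dr [-0.6665, 0.6678, -0.2433]
```

```bash
python3 -m crank '{"hand":[220,220,220,220,220],"translation":[[0.002,-0.03,0.016],[0.004,-0.06,0.031],[0.006,-0.09,0.047],[0.008,-0.12,0.063],[0.009,-0.15,0.08]],"dr":[[-0.08,0.08,-0.03],[-0.16,0.16,-0.06],[-0.24,0.24,-0.09],[-0.32,0.32,-0.12],[-0.4,0.4,-0.146]]}'
python3 -m crank '{"hand":[220,220,220],"translation":[[0,0,0],[0,0,0],[0,0,0]],"dr":[[0,0,0],[0,0,0],[0,0,0]]}' 
python3 -c "
from h import *
place(-.14,.14)"
```

```text
time_s: 4.05
position: [0.4394, 0.0214, 0.2078]
tool_rot: [[0.4, 0.097, -0.911], [0.095, -0.993, -0.064], [-0.912, -0.061, -0.407]]
ft_force: [0.2, 1.6, -2.9]
grip_width: 0.0462
time_s: 4.35
position: [0.4411, 0.0194, 0.2087]
tool_rot: [[0.399, 0.094, -0.912], [0.093, -0.994, -0.061], [-0.912, -0.06, -0.405]]
ft_force: [-0.3, -0.5, -0.8]
grip_width: 0.0464
translation [0.0099, -0.1141, 0.0103] dr [-0.2682, 0.2701, -0.0966]
```

```bash
python3 -m crank '{"hand":[220,220,220,220,220],"translation":[[0.003,-0.03,0.003],[0.005,-0.06,0.005],[0.008,-0.09,0.008],[0.01,-0.114,0.01],[0.01,-0.114,0.01]],"dr":[[-0.07,0.07,-0.025],[-0.14,0.14,-0.05],[-0.21,0.21,-0.075],[-0.268,0.27,-0.097],[-0.268,0.27,-0.097]]}'
python3 -m crank '{"hand":[220,220,220],"translation":[[0,0,0],[0,0,0],[0,0,0]],"dr":[[0,0,0],[0,0,0],[0,0,0]]}' 
python3 - <<'E'
from h import *
place(-.14,.14)
s=sensors.observe();Rt=np.array(s["tool_rot"]);g=np.array(s["position"])-.019*Rt[:,0];print("grip",g.round(4))
np.save("pics/g3.npy",np.c_[Rt,g])
for n in("scene","top","wrist"):
    im,d=cams.get_image(n);cv2.imwrite(f"pics/{n}3.png",im);np.save(f"pics/{n}3.npy",d)
    if n=="wrist":continue
    P=cloud(d,cams.calibration(n));h=cv2.cvtColor(im,cv2.COLOR_BGR2HSV)
    st=np.r_[SX,0],np.r_[-SX[1],SX[0],0],[0,0,1];L=(P-np.r_[C,0])@np.array(st).T
    cam=(d>0)&(abs(L[...,1])<.06)&(abs(L[...,0])<.06)&(L[...,2]>.3);q=L[cam]
    print(n,"cam box",q.min(0).round(3),q.max(0).round(3))
    arm=(d>0)&(L[...,0]<-.045)&(L[...,0]>-.4)&(abs(L[...,1])<.25)&(L[...,2]>.26)
    q=L[arm]
    for a in np.arange(.26,.6,.04):
        w=q[(q[:,2]>a)&(q[:,2]<a+.04)]
        if len(w)>5: print("  z",a.round(2),"x max",np.percentile(w[:,0],99).round(3),"y",np.percentile(w[:,1],[1,99]).round(3))
a=cv2.imread("pics/scene3.png")[150:450,200:500];b=cv2.imread("pics/wrist3.png")
cv2.imwrite("pics/v3.png",np.hstack([cv2.resize(a,(400,400)),cv2.resize(b[:, 80:560],(400,400))]))
E
```

```text
time_s: 4.85
position: [0.4236, 0.1347, 0.2014]
tool_rot: [[0.597, 0.366, -0.714], [0.236, -0.93, -0.28], [-0.767, -0.002, -0.642]]
ft_force: [0.4, -0.5, -2.3]
grip_width: 0.0465
time_s: 5.15
position: [0.4257, 0.1327, 0.203]
tool_rot: [[0.6, 0.363, -0.713], [0.233, -0.932, -0.278], [-0.765, 0.0, -0.644]]
ft_force: [0.5, 0.8, -2.0]
grip_width: 0.0464
translation [0.0001, -0.0006, 0.0009] dr [-0.0005, -0.0011, -0.0007]
grip [0.4144 0.1283 0.2176]
scene cam box [-0.026 -0.039  0.335] [0.049 0.06  0.463]
  z 0.26 x max -0.169 y [-0.065  0.065]
  z 0.3 x max -0.182 y [-0.036  0.037]
  z 0.34 x max -0.195 y [-0.062  0.038]
  z 0.38 x max -0.221 y [-0.064  0.068]
  z 0.42 x max -0.224 y [-0.035  0.096]
  z 0.46 x max -0.256 y [-0.004  0.112]
  z 0.5 x max -0.318 y [0.022 0.122]
  z 0.54 x max -0.375 y [0.041 0.121]
  z 0.58 x max -0.396 y [0.072 0.245]
top cam box [-0.033 -0.036  0.336] [0.045 0.06  0.465]
  z 0.26 x max -0.13 y [-0.063  0.068]
  z 0.3 x max -0.185 y [-0.035  0.038]
  z 0.34 x max -0.197 y [-0.057  0.033]
  z 0.38 x max -0.224 y [-0.062  0.066]
  z 0.42 x max -0.23 y [-0.035  0.095]
  z 0.46 x max -0.258 y [-0.005  0.106]
  z 0.5 x max -0.318 y [0.022 0.108]
  z 0.54 x max -0.377 y [0.042 0.119]
  z 0.58 x max -0.397 y [0.085 0.098]
```

View pics/v3.png

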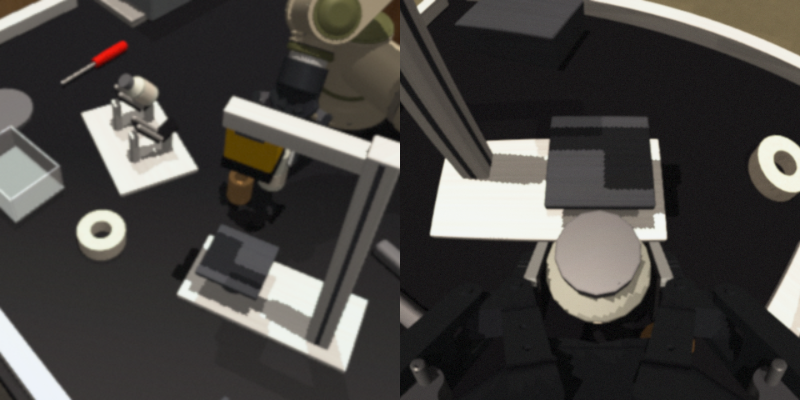

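The scene view shows the bottle held upright behind the yellow camera. The wrist view (right half) has the cap at about (598,253), centred between the fingers, with the platform ahead at (602,165). I'll measure the bottle's tilt from the wrist depth on the cap top.

```bash
cat >> h.py <<'E'
def wcloud(d,c):
    h,w=d.shape;f=h/2/np.tan(np.radians(c["vertical_fov"]/2));v,u=np.mgrid[:h,:w]
    x,y=u-c["cx"],v-c["cy"];r=np.hypot(x,y)+1e-9;t=np.tan(r/f)*d/r
    E=np.array(c["extrinsics"]);return np.stack([x*t,y*t,d],-1)@E[:3,:3].T+E[:3,3]
def cap(P,d,g):
    "bottle axis from the cap's top: plane near 43 mm above the grip point g"
    m=(d>0)&(np.hypot(P[...,0]-g[0],P[...,1]-g[1])<.03)&(abs(P[...,2]-g[2]-.043)<.012)
    q=P[m]
    for _ in range(6):
        A=np.c_[q[:,:2],np.ones(len(q))];k=np.linalg.lstsq(A,q[:,2],rcond=None)[0];e=q[:,2]-A@k;q=q[abs(e)<max(.0015,1.5*np.median(abs(e)))]
    n=np.r_[-k[:2],1];n/=np.linalg.norm(n);(cx,cy),rad=cv2.minEnclosingCircle(q[:,:2].astype(np.float32)*1000)
    t=np.r_[cx/1000,cy/1000,q[:,2].mean()]
    print(len(q),"cap top",t.round(4),"rad mm",round(rad,1),"mean",q.mean(0).round(4),"axis",n.round(3),"foot",(t-.12*n).round(4))
    print(" tilt along tool heading, across (deg)",np.degrees([n[:2]@SX,n[:2]@[-SX[1],SX[0]]]).round(1))
E
python3 - <<'E'
from h import *
G=np.load("pics/g3.npy");g=G[:,3]
d=np.load("pics/wrist3.npy");P=wcloud(d,cams.calibration("wrist"));cap(P,d,g)
st=np.array([np.r_[SX,0],np.r_[-SX[1],SX[0],0],[0,0,1]]);L=(P-np.r_[C,0])@st.T
m=(d>0)&(abs(L[...,0])<.07)&(abs(L[...,1])<.07)&(L[...,2]>.06)&(L[...,2]<.1)&(np.hypot(P[...,0]-g[0],P[...,1]-g[1])>.05);q=L[m]
print("platform",np.median(q[:,2]),np.percentile(q,[0.5,99.5],axis=0).round(4).tolist())
d=np.load("pics/top3.npy");P=cloud(d,cams.calibration("top"));cap(P,d,g)
for n in("scene","top"):
    d=np.load(f"pics/{n}3.npy");P=cloud(d,cams.calibration(n))
    m=(d>0)&(np.hypot(P[...,0]-g[0],P[...,1]-g[1])<.04)&(P[...,2]>.11)&(P[...,2]<g[2]-.02);q=(P[m]-g)@st.T
    for a in np.arange(-.09,0,.01):
        w=q[(q[:,2]>a)&(q[:,2]<a+.01)]
        if len(w)>8: print(n,a.round(2),len(w),"x",np.percentile(w[:,0],[2,98]).round(4),"y",np.percentile(w[:,1],[2,98]).round(4))
print(sensors.observe()["position"])
E
```

```text
6791 cap top [0.4155 0.1303 0.2588] rad mm 15.0 mean [0.4149 0.1301 0.2588] axis [0.035 0.017 0.999] foot [0.4113 0.1283 0.1389]
 tilt along tool heading, across (deg) [2.2 0.2]
platform 0.08113872515097284 [[-0.0546, -0.055, 0.0756], [0.0544, 0.0532, 0.0828]]
71 cap top [0.411  0.1243 0.2594] rad mm 22.6 mean [0.4127 0.1303 0.2594] axis [0.009 0.067 0.998] foot [0.4098 0.1162 0.1397]
 tilt along tool heading, across (deg) [1.9 3.4]
scene -0.08 39 x [0.0015 0.0254] y [-0.0172  0.0231]
scene -0.07 41 x [0.0068 0.0263] y [-0.0111  0.0233]
scene -0.06 33 x [0.0043 0.0257] y [0.0054 0.0239]
scene -0.05 27 x [0.0001 0.0244] y [0.0073 0.0238]
scene -0.04 28 x [0.0014 0.0227] y [0.0092 0.024 ]
scene -0.03 23 x [0.0043 0.0234] y [0.0103 0.0234]
[0.42528302 0.1330733  0.20291165]
```

```bash
python3 - <<'E'
from h import *
G=np.load("pics/g3.npy");g=G[:,3]
d=np.load("pics/wrist3.npy");P=wcloud(d,cams.calibration("wrist"))
st=np.array([np.r_[SX,0],np.r_[-SX[1],SX[0],0],[0,0,1]]);L=(P-np.r_[C,0])@st.T
m=(d>0)&(abs(L[...,0])<.045)&(abs(L[...,1])<.045)&(abs(L[...,2]-.081)<.006);q=L[m]
k=np.linalg.lstsq(np.c_[q[:,:2],np.ones(len(q))],q[:,2],rcond=None)[0];print("platform plane tilt deg",np.degrees(-k[:2]),k[2])
place(-.14,.102);place(-.07,.102);place(.0015,.102)
E
```

```text
platform plane tilt deg [0.04977256 0.04520133] 0.08117704627364407
translation [0.0292, -0.0001, 0.025] dr [-0.0, -0.0011, -0.0002]
translation [0.0743, -0.0001, -0.0286] dr [-0.0, -0.0011, -0.0002]
translation [0.1203, -0.0002, -0.0833] dr [-0.0, -0.0011, -0.0002]
```

```bash
python3 -m crank '{"hand":[220,220,220,220,220],"translation":[[0.015,0,0.0125],[0.029,0,0.025],[0.044,0,0.007],[0.059,0,-0.01],[0.074,0,-0.028]],"dr":[[0,0.01,0],[0,0.02,0],[0,0.03,0],[0,0.037,0],[0,0.037,0]]}'
python3 -m crank '{"hand":[220,220],"translation":[[0,0,0],[0,0,0]],"dr":[[0,0,0],[0,0,0]]}'
python3 -c "
from h import *
s=sensors.observe();Rt=np.array(s['tool_rot']);g=np.array(s['position'])-.019*Rt[:,0]
place(0,.102,lean=42.2)
d=cams.get_image('wrist')[1];cap(wcloud(d,cams.calibration('wrist')),d,g)"
```

```text
time_s: 5.8
position: [0.4902, 0.1587, 0.1639]
tool_rot: [[0.625, 0.363, -0.691], [0.244, -0.932, -0.269], [-0.741, -0.0, -0.671]]
ft_force: [0.4, -1.0, -2.3]
grip_width: 0.0469
time_s: 6.0
position: [0.4891, 0.1587, 0.1639]
tool_rot: [[0.625, 0.364, -0.691], [0.245, -0.931, -0.27], [-0.741, -0.0, -0.671]]
ft_force: [-0.4, 0.3, -2.9]
grip_width: 0.0463
translation [0.0472, 0.0006, -0.0537] dr [0.0007, 0.001, 0.001]
7967 cap top [0.4769 0.1548 0.2194] rad mm 15.0 mean [0.4763 0.1548 0.2194] axis [-0.023 -0.004  1.   ] foot [0.4796 0.1553 0.0994]
 tilt along tool heading, across (deg) [-1.3  0.2]
```

```bash
python3 -m crank '{"hand":[220,220,220,220,220],"translation":[[0.012,0,-0.013],[0.024,0,-0.026],[0.036,0,-0.04],[0.046,0,-0.053],[0.046,0,-0.053]],"dr":[[0,-0.003,0],[0,-0.006,0],[0,-0.01,0],[0,-0.012,0],[0,-0.012,0]]}'
python3 -m crank '{"hand":[220,220],"translation":[[0,0,0],[0,0,0]],"dr":[[0,0,0],[0,0,0]]}'
python3 -c "
from h import *
s=sensors.observe();Rt=np.array(s['tool_rot']);g=np.array(s['position'])-.019*Rt[:,0];print(g)
im,d=cams.get_image('wrist');cap(wcloud(d,cams.calibration('wrist')),d,g)
cv2.imwrite('pics/a4.png',np.hstack([cv2.resize(cams.get_image('scene')[0][180:420,300:540],(400,400)),cv2.resize(im[:,80:560],(400,400))]))
place(0,.092,lean=41.5)
print('down 10mm in tool axes',(Rt.T@[0,0,-.01]).round(4))"
```

```text
time_s: 6.55
position: [0.5554, 0.1841, 0.166]
tool_rot: [[0.618, 0.364, -0.697], [0.241, -0.931, -0.273], [-0.748, 0.0, -0.663]]
ft_force: [0.0, -0.7, -2.4]
grip_width: 0.0464
time_s: 6.75
position: [0.5535, 0.1839, 0.1654]
tool_rot: [[0.616, 0.364, -0.698], [0.241, -0.931, -0.272], [-0.75, -0.0, -0.662]]
ft_force: [-0.5, -0.1, -1.5]
grip_width: 0.0466
[0.54180412 0.17927836 0.17962504]
6961 cap top [0.5424 0.1805 0.2211] rad mm 14.9 mean [0.542  0.1803 0.2211] axis [0.01  0.009 1.   ] foot [0.5412 0.1795 0.1011]
 tilt along tool heading, across (deg) [0.7 0.2]
translation [0.0093, 0.0005, 0.0058] dr [0.0002, 0.0006, 0.0005]
down 10mm in tool axes [0.0075 0.     0.0066]
```

View pics/a4.png

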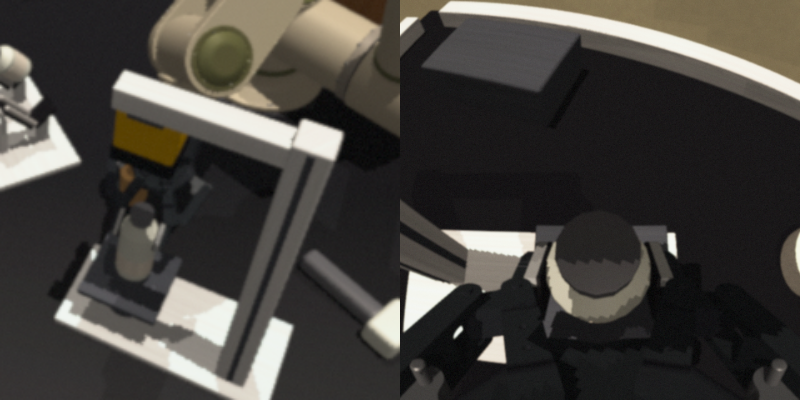

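The bottle is under the yellow camera at about (150,145) with clearance, upright within about 1°. Its foot is some 3 mm short of the centre and about 20 mm above the platform. I'll lower it, then feel for contact.

```bash
python3 -m crank '{"hand":[220,220,220,220,220],"translation":[[0.004,0,0.0015],[0.007,0,0.004],[0.0105,0,0.0065],[0.0136,0,0.0087],[0.0136,0,0.0087]],"dr":[[0,0,0],[0,0,0],[0,0,0],[0,0,0],[0,0,0]]}'
python3 -m crank '{"hand":[220,220,220],"translation":[[0.00075,0,0.00066],[0.0015,0,0.0013],[0.0015,0,0.0013]],"dr":[[0,0,0],[0,0,0],[0,0,0]]}'
python3 -c "
from h import *
for i in range(6):print(np.round(sensors.observe()['ft_force'],1),np.round(sensors.observe()['position'],4))"
```

```text
time_s: 7.35
position: [0.5567, 0.1851, 0.1489]
tool_rot: [[0.616, 0.364, -0.699], [0.241, -0.931, -0.273], [-0.75, -0.0, -0.662]]
ft_force: [-0.0, -0.7, -3.0]
grip_width: 0.0462
time_s: 7.65
position: [0.5569, 0.1851, 0.1477]
tool_rot: [[0.617, 0.364, -0.698], [0.241, -0.931, -0.273], [-0.749, -0.0, -0.662]]
ft_force: [0.0, -0.1, -2.9]
grip_width: 0.0465
[ 0.  -0.1 -2.9] [0.5569 0.1851 0.1477]
[ 0.  -0.1 -2.9] [0.5569 0.1851 0.1477]
[ 0.  -0.1 -2.9] [0.5569 0.1851 0.1477]
[ 0.  -0.1 -2.9] [0.5569 0.1851 0.1477]
[ 0.  -0.1 -2.9] [0.5569 0.1851 0.1477]
[ 0.  -0.1 -2.9] [0.5569 0.1851 0.1477]
```

```bash
python3 -m crank '{"hand":[220,220,220],"translation":[[0.00075,0,0.00066],[0.00075,0,0.00066],[0.00075,0,0.00066]],"dr":[[0,0,0],[0,0,0],[0,0,0]]}' | grep -E "ft|pos"
python3 -m crank '{"hand":[220,220,220],"translation":[[0.00075,0,0.00066],[0.00075,0,0.00066],[0.00075,0,0.00066]],"dr":[[0,0,0],[0,0,0],[0,0,0]]}'| grep -E "ft|pos"
```

```text
position: [0.557, 0.1851, 0.1467]
ft_force: [-0.2, -0.6, -2.4]
position: [0.5571, 0.1851, 0.1459]
ft_force: [0.2, 1.3, -1.3]
```

```bash
python3 -m crank '{"hand":[220,220,220],"translation":[[0.0004,0,0.0003],[0.0004,0,0.0003],[0.0004,0,0.0003]],"dr":[[0,0,0],[0,0,0],[0,0,0]]}' | grep -E "ft|pos"
python3 -m crank '{"hand":[220,220,220],"translation":[[0.0004,0,0.0003],[0.0004,0,0.0003],[0.0004,0,0.0003]],"dr":[[0,0,0],[0,0,0],[0,0,0]]}'| grep -E "ft|pos"
```

```text
position: [0.5574, 0.1852, 0.1458]
ft_force: [0.1, 0.8, 4.3]
position: [0.5576, 0.1852, 0.1457]
ft_force: [-0.6, 0.7, 7.3]
```

```bash
python3 -m crank '{"hand":[220,220,220],"translation":[[0,0,0],[0,0,0],[0,0,0]],"dr":[[0,0,0],[0,0,0],[0,0,0]]}' 20 | grep -E "ft|pos|grip"
python3 -c "
from h import *
s=sensors.observe();Rt=np.array(s['tool_rot']);g=np.array(s['position'])-.019*Rt[:,0];print(g)
im,d=cams.get_image('wrist');cap(wcloud(d,cams.calibration('wrist')),d,g)"
python3 -m crank '{"hand":[110,100,90,80,70],"translation":[[0,0,0],[0,0,0],[0,0,0],[0,0,0],[0,0,0]],"dr":[[0,0,0],[0,0,0],[0,0,0],[0,0,0],[0,0,0]]}' 20 | grep -E "ft|pos|grip"
python3 -c "
from h import *
s=sensors.observe();Rt=np.array(s['tool_rot']);g=np.array(s['position'])-.019*Rt[:,0];print(g)
im,d=cams.get_image('wrist');cap(wcloud(d,cams.calibration('wrist')),d,g)"
```

```text
position: [0.5576, 0.1852, 0.1457]
ft_force: [-0.0, 0.8, 7.0]
grip_width: 0.0463
[0.54584116 0.18064366 0.15987676]
7483 cap top [0.5467 0.1821 0.2013] rad mm 15.0 mean [0.5461 0.1817 0.2013] axis [0.005 0.006 1.   ] foot [0.546  0.1814 0.0813]
 tilt along tool heading, across (deg) [0.4 0.2]
position: [0.5569, 0.1851, 0.1445]
ft_force: [-1.2, -0.2, -0.2]
grip_width: 0.0625
[0.54522329 0.18053628 0.15878218]
8041 cap top [0.5475 0.1819 0.2013] rad mm 15.0 mean [0.5469 0.1817 0.2013] axis [0.001 0.002 1.   ] foot [0.5473 0.1817 0.0813]
 tilt along tool heading, across (deg) [0.1 0.1]
```

```bash
python3 -m crank '{"hand":[30,0,0,0],"translation":[[0,0,0],[0,0,0],[0,0,0],[0,0,0]],"dr":[[0,0,0],[0,0,0],[0,0,0],[0,0,0]]}' | grep -E "ft|pos|grip"
python3 -m crank '{"hand":[0,0,0,0,0],"translation":[[-0.013,0,0.015],[-0.033,0,0.0375],[-0.053,0,0.06],[-0.073,0,0.083],[-0.0925,0,0.105]],"dr":[[0,0,0],[0,0,0],[0,0,0],[0,0,0],[0,0,0]]}' | grep -E "ft|pos|grip"
python3 -m crank '{"hand":[0,0,0,0,0],"translation":[[0,0,0],[0,0,0],[0,0,0],[0,0,0],[0,0,0]],"dr":[[0,0,0],[0,0,0],[0,0,0],[0,0,0],[0,0,0]]}'
python3 - <<'E'
from h import *
g=[.547,.1817,.158]
im,d=cams.get_image('wrist');cap(wcloud(d,cams.calibration('wrist')),d,g)
im2,d=cams.get_image('scene');P=cloud(d,cams.calibration('scene'))
cv2.imwrite('pics/a5.png',np.hstack([cv2.resize(im2[60:460,100:500],(400,400)),cv2.resize(im[:,80:560],(400,400))]))
print(sensors.observe()['ft_force'],sensors.observe()['time_s'])
E
```

```text
position: [0.557, 0.1851, 0.1447]
ft_force: [0.1, -0.4, -0.4]
grip_width: 0.0857
position: [0.4255, 0.1341, 0.1445]
ft_force: [-0.3, -0.0, -0.5]
grip_width: 0.0853
time_s: 11.15
position: [0.4271, 0.1344, 0.1444]
tool_rot: [[0.617, 0.365, -0.698], [0.242, -0.931, -0.273], [-0.749, -0.0, -0.662]]
ft_force: [-0.5, -0.4, 0.4]
grip_width: 0.0857
951 cap top [0.5463 0.1814 0.2005] rad mm 14.9 mean [0.5462 0.1816 0.2005] axis [-0.137 -0.052  0.989] foot [0.5628 0.1877 0.0818]
 tilt along tool heading, across (deg) [-8.4  0.1]
[-0.53450938 -0.50767385 -0.69352884] 11.25
```

View pics/a5.png

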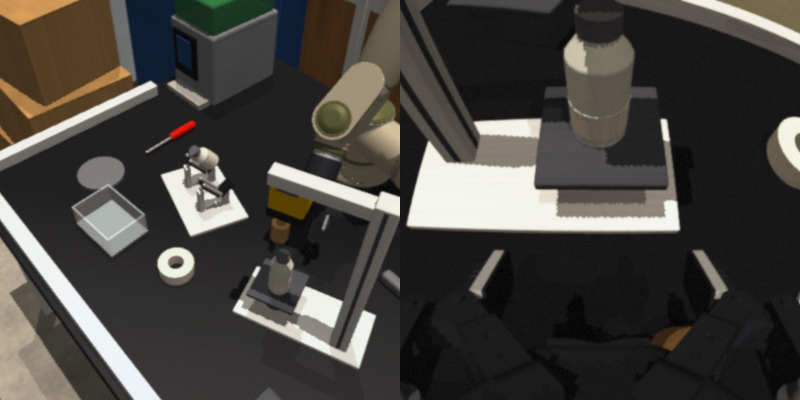

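The bottle stands upright on the platform at about (598,85) in the wrist half and (282,272) in the scene half. The gripper is clear, and the short bottle and the other things in the crop look unmoved. Handing in.

```bash
python3 -c "
from rig import env
print(env.close_job())"
```

```text
the job is handed in; nothing more can be done
None
```

The tall bottle is standing upright and released on the lift platform under the camera, and the job was handed in at about 11.3 s of the 46 s.

**What I did:** I gripped the bottle straight down at 55 N and lifted it out of the rack. I turned it upright in the grip and brought it in low from the robot's side. I lowered it in steps of about 1 mm and then 0.5 mm, until the wrist force rose from −2.9 N to about +7 N, so roughly 10 N on the platform. I eased the grip to 20 N, opened the fingers and backed out level.

**Last checks:**
- **Position:** the foot's centre was about 4 mm from the measured platform centre just after release; the limit is 15 mm.
- **Tilt:** 0.1° just after release.
- **Height:** the foot measured 81.3 mm high, which agrees with the platform top at about 81 mm.
- **Robot:** after backing out, the wrist force was about zero and the gripper was about 0.13 m away from the bottle.
- **Other things:** the short bottle and the bench things in the last picture looked unmoved. I judged that by eye and did not measure it, and not everything was in that crop.

**Disagreements:**
- **Final tilt reading:** the reading after backing out gave −8.4°. I put this down to the very shallow view of the cap. The cap's centre had moved by about 1 mm and the picture shows the bottle upright.
- **In the hand:** while I was holding the bottle, tilt readings scattered by about 1°. One rough fit from the top camera gave 3.4° sideways, which the wrist camera did not support.

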